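# Find the loaded pipette canister by weight and lay it in the cradle

### The job

One of the three tall steel canisters in the crate is loaded and clearly heavier than the other two, which are empty: find out which by lifting. Lay the loaded one on its side in the two-saddle cradle with its foot end pushed home against the end plate, lowering it under control without dropping it or letting it topple. Leave the two empty canisters and the two small jars standing in the crate, and do not disturb the dish stack or the spirit burner.

Things in the scene. Friction and masses are not known exactly. Their poses are not given: they have to be found in the camera images.
- can_a: one of three look-alike steel canisters standing cap up in the crate. 160 mm tall: round body 46 mm diameter up to 115 mm, then a fixed cap 50 mm diameter, 45 mm long, flat on top. Origin: centre of the foot; z along its axis to the cap. Empty about 0.16 kg, loaded about 0.5 kg (contents shift a few mm inside); which one is loaded differs each time and cannot be seen
- can_b: one of three look-alike steel canisters standing cap up in the crate. 160 mm tall: round body 46 mm diameter up to 115 mm, then a fixed cap 50 mm diameter, 45 mm long, flat on top. Origin: centre of the foot; z along its axis to the cap. Empty about 0.16 kg, loaded about 0.5 kg (contents shift a few mm inside); which one is loaded differs each time and cannot be seen
- can_c: one of three look-alike steel canisters standing cap up in the crate. 160 mm tall: round body 46 mm diameter up to 115 mm, then a fixed cap 50 mm diameter, 45 mm long, flat on top. Origin: centre of the foot; z along its axis to the cap. Empty about 0.16 kg, loaded about 0.5 kg (contents shift a few mm inside); which one is loaded differs each time and cannot be seen
- crate: grey open plastic crate, fixed, 220 mm (x) by 310 mm (y), 55 mm high, walls and floor 5 mm. Origin: centre of its underside. The canisters stand in a row along its y axis, about 95 mm apart; the jars stand nearer its -x side
- cradle: fixed cradle for one lying canister: base plate 190 (x) by 70 by 10 mm, two V saddles (14 mm thick, 56 mm wide, tops 48 mm high) at x = +50 and -10 mm, upright end plate (56 mm wide, top 78 mm high, inner face x = +85 mm). The canister lies along x, axis 55 mm above the bench, foot against the plate, cap towards -x. Origin: centre of the underside
- cradle_stop (a point): point on the inner face of the cradle's end plate, 55 mm above the bench, where the centre of the canister's foot comes to lie; axes as the cradle's
- jar_0: small amber glass jar with white cap standing in the crate, 48 mm diameter, 70 mm high; origin: centre of its foot
- jar_1: second jar, like the first
- dishes: stack of three clear culture dishes, 90 mm diameter, 44 mm high, loose on the bench beyond the work; origin: centre of its underside
- burner: unlit glass spirit burner, 80 mm diameter, 82 mm high, loose on the bench beyond the work; origin: centre of its underside
Not all that is in view belongs to the job. Leave any red look-alike of the can_b alone.

How it is judged:
By the outcome, as a careful person would: the job done as asked, in the order asked, and still so for the second after the job is handed in, with the robot touching nothing.
It also fails if it takes over 64 s, if anything falls off the work surface, if the arm or the gripper's body presses on something with over 40 N, if the wrist force passes 120 N, or if a joint passes its speed limit or range.

### The arm

A 6-joint arm with a two-finger parallel gripper is mounted at the origin on the work surface. World frame = base frame: x ahead of the robot, y to its left, z up, the work surface at z = 0. Lengths are in mm, angles in rad, forces in N, time in s.
With the tool pointing down it reaches from about 250 to 800 mm from the base axis. Payload 3.9 kg.
Tool frame: the origin (TCP) lies on the centre line of the jaws, within the pads' length; the fingertips stand 22 mm ahead of it and the grasp point (between the pads) lies 3 mm ahead of it; z points along the fingers, y is the line along which they close (so a half turn about z gives the same grasp; the last joint's range is limited). The gripper opens to 85 mm and grips with 20 to 120 N. Pads are 22 mm wide; open, the fingers measure 114 mm over their backs; the gripper's body (76 mm by 85 mm) begins 54 mm behind the grasp point. The pads swing forward as they close: fully open they stand 13 mm farther back than shut.
Start: joints at [1.245, 0.26, -0.138, 1.173, 0, 1.571], TCP at [168.03, 497.374, 253.304] pointing down, gripper open.
Joint ranges: [-2.78, 2.78], [-0.83, 1.72], [-1.28, 1.37], [-1.9, 2.12], [-1.57, 1.48], [-3.14, 3.14]. Speed limits (rad/s): [2.57, 2.57, 3.14, 3.14, 3.14, 3.14].

### API

Orientations are given as [roll, pitch, yaw] about the fixed x, y, z axes, in that order (R = Rz(yaw) Ry(pitch) Rx(roll)).
In Python, from bench import ctrl gives the robot as it stands.
- The arm moves only by the shell command python3 -m jog 'ROWS' [FORCE]. ROWS is JSON, one flat list of numbers, 5 for each row, row after row: the shift along the tool's x, y, z in cm, then the turn about the tool's z in rad, then the closure, from -1 (fully open) to 1 (shut). In form: [tx, ty, tz, yaw, hand, tx, ty, tz, yaw, hand, ...]. A call has 1 to 20 rows; each row is the pose to reach, as a shift and turn from the pose commanded when the call began, along the tool's axes at that moment; what a row does not reach only later rows make up. A row lasts 1/8 s, in which the tool goes at most 62.5 mm and 10.7 degrees, less where a joint would pass 70% of its speed; a pose out of reach is approached as far as the arm can. A call with a gripper value outside its range is refused whole. The fingers move at their own pace and stop on an object; FORCE is the grip in N (left out, the last holds). Time passes only in rows, so rows that repeat a pose let the fingers close. It gives the time, the measured TCP pose, the force, the opening and the grip force at its end, in the units of the state.
- ctrl.get_obs(): the state, without advancing time (a new reading comes with each control period).
- ctrl.camera(name): name is "scene" or "top"; returns a dict with "color" (480x640x3 uint8, red, green, blue), "intrinsics" (3x3 intrinsics, pixels), "dist_coeffs" ([k1, k2, p1, p2, k3] as OpenCV has them; the pictures are not rectified), "world_from_camera" (4x4, takes a point from camera to world coordinates). Camera axes: x right, y down, z forward; pixel columns grow to the right and rows downward; lengths in mm; the calibration is good to about 2 mm. A picture is of the moment at which its call begins. There is no depth.
- ctrl.sign_off(): hands the job in; it is judged then, once.
The state is a dict: "clock": time; "joints": joint angles; "joint_vel": joint speeds; "joint_torque": joint torques, N m; "eef_pos": TCP position; "tcp_rot": TCP orientation; "ft_force": force on the tool from outside, world axes, zero at the start; "moment": the same for the moment, N m; "opening": finger opening in mm; "finger_force": force on a finger pad.
Only numpy, scipy, OpenCV 4.12 (cv2) and the standard library are available. Lean on these libraries where they do the work, as an engineer would, in place of code of your own. Each camera call takes 0.05 s, during which the arm holds its last target. There are 200 camera calls.

## Working session

There is one attempt and no reset: what is moved stays moved. The work goes in short steps, Python scripts to look and compute and a shell command to move; the robot and the scene stay as the last step left them, time stands still between calls to the robot, and variables do not carry over. Pictures are saved under pics/ and viewed, at most 12 in all, crops included, and the job is handed in when it is done.

```bash
mkdir -p pics; ls
python3 - <<'E'
from bench import ctrl
import cv2,numpy as np
o=ctrl.get_obs();print(o)
for n in("scene","top"):
    c=ctrl.camera(n);cv2.imwrite(f"pics/{n}0.png",c["color"][:,:,::-1]);print(n,c["intrinsics"],c["dist_coeffs"],np.round(c["world_from_camera"],3))
E
```

```text
pics
{'clock': 0.0, 'joints': array([ 1.24497964e+00,  2.60682313e-01, -1.39414174e-01,  1.17271742e+00,
        4.99674040e-06,  1.57079935e+00]), 'joint_vel': array([-0.00016161,  0.00027757, -0.00185126,  0.00027343,  0.00063254,
       -0.00323546]), 'joint_torque': array([-1.24637852e-03, -4.05673671e+01,  2.53924584e+01,  1.89205800e-02,
       -1.57318732e-05, -7.57424289e-06]), 'eef_pos': array([167.82820839, 496.74737486, 252.44871296]), 'tcp_rot': array([-3.13957507e+00, -4.99062878e-06,  2.81577294e+00]), 'ft_force': array([-0.08382648,  0.06613188, -0.90332221]), 'moment': array([ 0.0193003 , -0.02572041,  0.00942185]), 'finger_force': 0.0, 'opening': 85.22260036366902}
scene [[623.68318092   0.         325.84330504]
 [  0.         623.68318092 238.91611335]
 [  0.           0.           1.        ]] [-0.09159886  0.          0.          0.          0.        ] [[ 8.070000e-01  4.650000e-01 -3.630000e-01  1.035631e+03]
 [ 5.900000e-01 -6.410000e-01  4.910000e-01 -6.536100e+02]
 [-4.000000e-03 -6.100000e-01 -7.920000e-01  1.115244e+03]
 [ 0.000000e+00  0.000000e+00  0.000000e+00  1.000000e+00]]
top [[484.32225077   0.         323.55841612]
 [  0.         484.32225077 235.41624799]
 [  0.           0.           1.        ]] [-0.01818618  0.          0.          0.          0.        ] [[-2.500000e-02 -9.810000e-01  1.930000e-01  3.912850e+02]
 [-9.990000e-01  2.900000e-02  1.700000e-02 -1.916300e+01]
 [-2.200000e-02 -1.920000e-01 -9.810000e-01  1.091123e+03]
 [ 0.000000e+00  0.000000e+00  0.000000e+00  1.000000e+00]]
```

View pics/scene0.png

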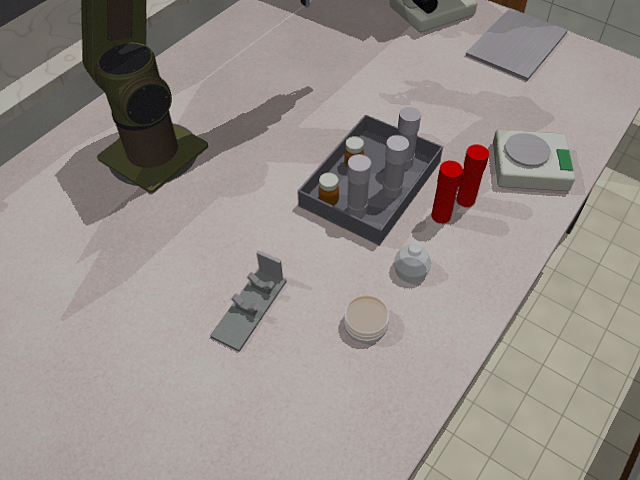

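View pics/top0.png

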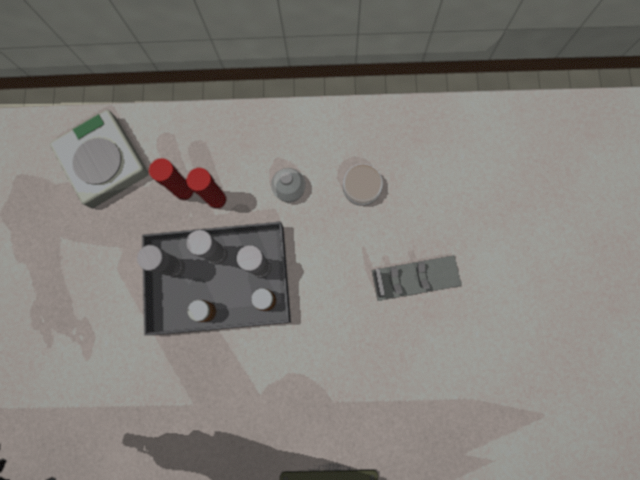

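The scene view shows the crate with three grey canisters and two jars, two red look-alikes, the burner at (412,262), the dishes at (367,318) and the cradle at (250,300). In the top view the cap tops are near (150,257), (200,243) and (250,258). The cradle plate is at (381,283), with the cradle extending right. I'll enlarge both areas.

```bash
cat > h.py <<'E'
from bench import ctrl
import cv2,numpy as np
def cam(n): return ctrl.camera(n)
def ray(c,px,z):
    u=cv2.undistortPoints(np.array([[px]],float),c["intrinsics"],c["dist_coeffs"])[0,0]
    T=c["world_from_camera"];d=T[:3,:3]@np.r_[u,1];o=T[:3,3]
    return o+d*(z-o[2])/d[2]
def proj(c,P):
    T=np.linalg.inv(c["world_from_camera"]);r,_=cv2.Rodrigues(T[:3,:3])
    return cv2.projectPoints(np.array(P,float).reshape(-1,3),r,T[:3,3],c["intrinsics"],c["dist_coeffs"])[0][:,0]
def crop(c,x,y,w,h,s,name):
    im=cv2.resize(c["color"][y:y+h,x:x+w,::-1],None,fx=s,fy=s,interpolation=cv2.INTER_CUBIC)
    cv2.imwrite("pics/"+name,im)
E
python3 - <<'E'
from h import *
a=cv2.imread("pics/top0.png")
l=cv2.resize(a[215:345,130:300],None,fx=4,fy=4,interpolation=cv2.INTER_CUBIC)
r=cv2.resize(a[240:310,360:475],None,fx=6,fy=6,interpolation=cv2.INTER_CUBIC)
cv2.imwrite("pics/l.png",l);cv2.imwrite("pics/r.png",r)
E
```

```text
(no output)
```

View pics/l.png

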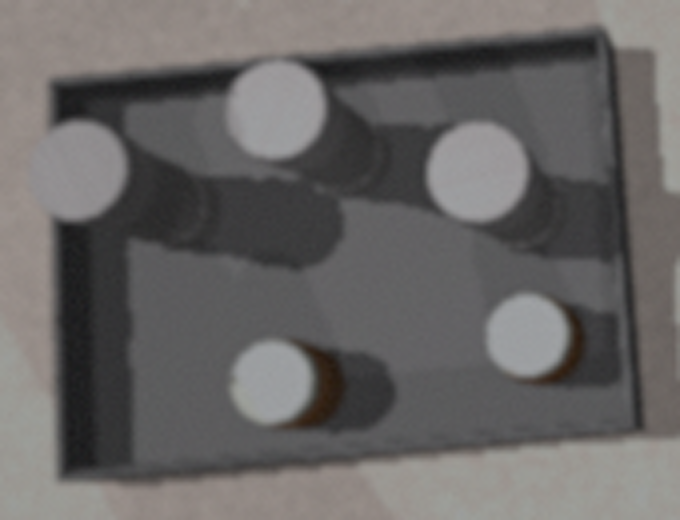

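View pics/r.png

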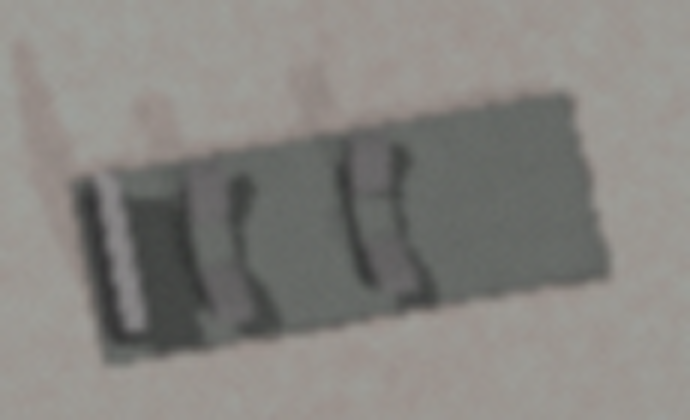

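Left crop: cap tops are centred at (77,170), (276,109) and (478,172), and jar caps at (273,382) and (528,336). Right crop: base corners are at (572,93), (607,273), (105,363) and (72,182), and the end-plate top runs from (103,175) to (138,330).

Run:
```python
from h import *
c=cam("top")
L=lambda u,v:((u+.5)/4-.5+130,(v+.5)/4-.5+215)
R=lambda u,v:((u+.5)/6-.5+360,(v+.5)/6-.5+240)
cs=[ray(c,L(*p),165) for p in[(77,170),(276,109),(478,172)]]
print("cans",np.round(cs,1),[np.linalg.norm(cs[i]-cs[i+1]) for i in(0,1)])
for p in[(77,170),(276,109),(478,172)]:
    q=ray(c,L(p[0]+50,p[1]),165)-ray(c,L(*p),165);print("r",np.linalg.norm(q))
print("jars",np.round([ray(c,L(*p),75) for p in[(273,382),(528,336)]],1))
print("crate",np.round([ray(c,L(*p),55) for p in[(52,80),(605,30),(640,430),(62,480)]],1))
k=np.array([ray(c,R(*p),10) for p in[(572,93),(607,273),(105,363),(72,182)]]);print("base",np.round(k,1))
print([np.linalg.norm(k[i]-k[(i+1)%4]) for i in range(4)],"c",k.mean(0))
ax=(k[2]+k[3]-k[0]-k[1]);ax/=np.linalg.norm(ax);print("yaw",np.arctan2(ax[1],ax[0]))
pt=ray(c,R(120,252),78);print("plate top",pt,"rel x",(pt-k.mean(0))@ax)
for p in[(218,250),(382,215)]:
    q=ray(c,R(*p),40);print((q-k.mean(0))@ax)
s=cam("scene")
print(np.round(proj(s,np.r_[cs,[k.mean(0)]]),1))
# scene check
for p in[(409,114),(397,144),(359,163)]: print(np.round(ray(s,p,165),1))
for p in[(260,322),(238,349)]: pass
```

```text
cans [[540.2 338.5 165. ]
 [567.7 241.3 165. ]
 [533.7 141.8 165. ]] [np.float64(101.00960913703084), np.float64(105.0588670113223)]
r 24.694514193729415
r 24.652583083387018
r 24.32947389668527
jars [[439.7 264.6  75. ]
 [460.2 130.9  75. ]]
crate [[608.5 397.2  55. ]
 [627.5  91.3  55. ]
 [410.6  74.6  55. ]
 [391.9 381.8  55. ]]
base [[ 550.2 -294.9   10. ]
 [ 482.6 -302.7   10. ]
 [ 454.6 -115.8   10. ]
 [ 522.  -106.5   10. ]]
[np.float64(68.04854149462409), np.float64(189.0482314669667), np.float64(68.02634486481531), np.float64(190.50691420715793)] c [ 502.37937361 -204.9848889    10.        ]
yaw 1.7194993939840493
plate top [ 488.85746971 -116.64418187   78.        ] rel x 89.36913035650647
50.300394802455216
-10.487038240031266
[[408.9 113.8]
 [396.5 142.5]
 [358.1 162.2]
 [248.3 306. ]]
[540.8 337.9 165. ]
[571.1 237.9 165. ]
[536.6 140.9 165. ]
```

```bash
cat >> h.py <<'E'
def delta(x,y,z,yaw=None):
    o=ctrl.get_obs();p=o["eef_pos"];w=o["tcp_rot"][2]
    R=np.array([[np.cos(w),np.sin(w),0],[np.sin(w),-np.cos(w),0],[0,0,-1]])
    d=R.T@(np.array([x,y,z])-p)/10
    t=0 if yaw is None else -((yaw-w+np.pi)%(2*np.pi)-np.pi)
    return np.round(np.r_[d,t],3)
E
python3 -c "
from h import *
c=cam('top')
for p in[(201,178),(162,169)]: print('red',ray(c,p,160))
print('burner',ray(c,(287,180),82),'dish',ray(c,(362,183),44))
print(delta(540.4,338.2,145))"
```

```text
red [699.81839694 241.19137097 160.        ]
red [721.61725579 321.66577436 160.        ]
burner [714.94795258  74.33963939  82.        ] dish [714.72178848 -90.93319169  44.        ]
[-40.372  -3.132  10.789   0.   ]
```

```bash
python3 -m jog '[-40.4,-3.2,0,0,-1, -40.4,-3.2,0,0,-1, -40.4,-3.2,0,0,-1, -40.4,-3.2,0,0,-1, -40.4,-3.2,0,0,-1, -40.4,-3.2,0,0,-1, -40.4,-3.2,0,0,-1, -40.4,-3.2,0,0,-1, -40.4,-3.2,0,0,-1, -40.4,-3.2,4,0,-1, -40.4,-3.2,7,0,-1, -40.4,-3.2,9,0,-1, -40.4,-3.2,10.8,0,-1, -40.4,-3.2,10.8,0,-1]' 40
```

```text
clock: 2.0
eef_pos: [538.0, 338.0, 144.1]
tcp_rot: [-3.139, -0.002, 2.818]
ft_force: [0.2, 0.4, 0.4]
opening: 85.5
finger_force: 0.0
```

```bash
python3 -m jog '[0,0,0,0,0.3, 0,0,0,0,0.6, 0,0,0,0,1, 0,0,0,0,1, 0,0,0,0,1, 0,0,0,0,1, 0,0,-0.5,0,1, 0,0,-1.5,0,1, 0,0,-2,0,1, 0,0,-2,0,1, 0,0,-2,0,1, 0,0,-2,0,1]' 40
```

```text
clock: 3.5
eef_pos: [540.3, 337.6, 164.9]
tcp_rot: [-3.141, -0.0, 2.816]
ft_force: [-0.0, -0.1, -2.1]
opening: 49.5
finger_force: 41.6
```

```bash
python3 -m jog '[0,0,1,0,1, 0,0,1.8,0,1, 0,0,2,0,1, 0,0,2,0,1, 0,0,2,0,0, 0,0,2,0,-1, 0,0,2,0,-1, 0,0,2,0,-1, 0,0,0,0,-1, 0,0,-4,0,-1, 0,0,-4,0,-1, -5.9,-8.3,-4,0,-1, -5.9,-8.3,-4,0,-1, -5.9,-8.3,-4,0,-1, -5.9,-8.3,-2,0,-1, -5.9,-8.3,1,0,-1, -5.9,-8.3,2,0,-1, -5.9,-8.3,2,0,-1, -5.9,-8.3,2,0,-1]' 40
python3 -m jog '[0,0,0,0,0.3, 0,0,0,0,0.6, 0,0,0,0,1, 0,0,0,0,1, 0,0,0,0,1, 0,0,0,0,1, 0,0,-0.5,0,1, 0,0,-1.5,0,1, 0,0,-2,0,1, 0,0,-2,0,1, 0,0,-2,0,1, 0,0,-2,0,1]' 40
```

```text
clock: 5.88
eef_pos: [570.5, 240.8, 146.2]
tcp_rot: [3.14, 0.001, 2.816]
ft_force: [-0.2, 0.1, 0.0]
opening: 85.3
finger_force: 0.0
clock: 7.38
eef_pos: [569.6, 240.1, 165.0]
tcp_rot: [-3.141, -0.001, 2.816]
ft_force: [-0.2, -0.5, -0.6]
opening: 49.2
finger_force: 41.6
```

```bash
python3 -m jog '[0,0,0,0,1]' ; python3 -m jog '[0,0,0,0,1, 0,0,1,0,1, 0,0,1.8,0,1, 0,0,2,0,1, 0,0,2,0,1, 0,0,2,0,0, 0,0,2,0,-1, 0,0,2,0,-1, 0,0,2,0,-1, 0,0,0,0,-1, 0,0,-4,0,-1, 0,0,-4,0,-1, 0.1,-10.4,-4,0,-1, 0.1,-10.4,-4,0,-1, 0.1,-10.4,-4,0,-1, 0.1,-10.4,-2,0,-1, 0.1,-10.4,1,0,-1, 0.1,-10.4,2,0,-1, 0.1,-10.4,2,0,-1, 0.1,-10.4,2,0,-1]' 40
python3 -m jog '[0,0,0,0,0.3, 0,0,0,0,0.6, 0,0,0,0,1, 0,0,0,0,1, 0,0,0,0,1, 0,0,0,0,1, 0,0,-0.5,0,1, 0,0,-1.5,0,1, 0,0,-2,0,1, 0,0,-2,0,1, 0,0,-2,0,1, 0,0,-2,0,1]' 40
python3 -m jog '[0,0,0,0,1]'
```

```text
clock: 7.5
eef_pos: [569.7, 240.2, 165.0]
tcp_rot: [-3.141, -0.0, 2.816]
ft_force: [0.2, 0.9, -2.1]
opening: 49.4
finger_force: 41.6
clock: 10.0
eef_pos: [536.4, 142.5, 146.1]
tcp_rot: [3.141, 0.001, 2.816]
ft_force: [1.1, -0.5, 0.1]
opening: 85.7
finger_force: 0.0
clock: 11.5
eef_pos: [535.3, 141.9, 165.0]
tcp_rot: [-3.141, -0.001, 2.816]
ft_force: [-0.4, 0.6, -5.4]
opening: 49.2
finger_force: 42.3
clock: 11.62
eef_pos: [535.5, 142.0, 165.1]
tcp_rot: [-3.141, -0.0, 2.816]
ft_force: [0.1, 0.2, -5.7]
opening: 49.1
finger_force: 42.3
```

can_c's slot, (535,142), reads about 5.5 N against about 2 N for the others, so it is the loaded one. I'll carry it out to the open bench at about (370,-80), turning the tool so that tool x runs along the cradle axis.

```bash
python3 -m jog '[0,0,-4,0,1, 0,0,-8,0,1, 0,0,-11,0,1, 0,0,-11,0,1, 1,-3,-11,0.1,1, 2.2,-7,-11,0.25,1, 3.5,-11,-11,0.4,1, 5,-15,-11,0.55,1, 6,-19,-11,0.7,1, 7.3,-23,-11,0.85,1, 8.6,-26.3,-11,1,1, 8.6,-26.3,-11,1.096,1, 8.6,-26.3,-8,1.096,1, 8.6,-26.3,-4,1.096,1, 8.6,-26.3,-1,1.096,1, 8.6,-26.3,1,1.096,1, 8.6,-26.3,2,1.096,1, 8.6,-26.3,2.3,1.096,1, 8.6,-26.3,2.3,1.096,1]' 40
python3 -c "
from h import *
o=ctrl.get_obs();print(o['joints'],o['moment']);c=cam('scene');crop(c,110,100,340,255,2,'s1.png')"
```

```text
clock: 14.0
eef_pos: [370.3, -79.7, 142.5]
tcp_rot: [3.141, 0.0, 1.72]
ft_force: [0.5, -1.0, -5.0]
opening: 49.2
finger_force: 45.2
[-2.11928673e-01  9.94860781e-02 -6.56978300e-01  8.13716693e-01
  9.85450454e-06  1.20985088e+00] [ 0.01716185 -0.04446972 -0.05330317]
```

View pics/s1.png

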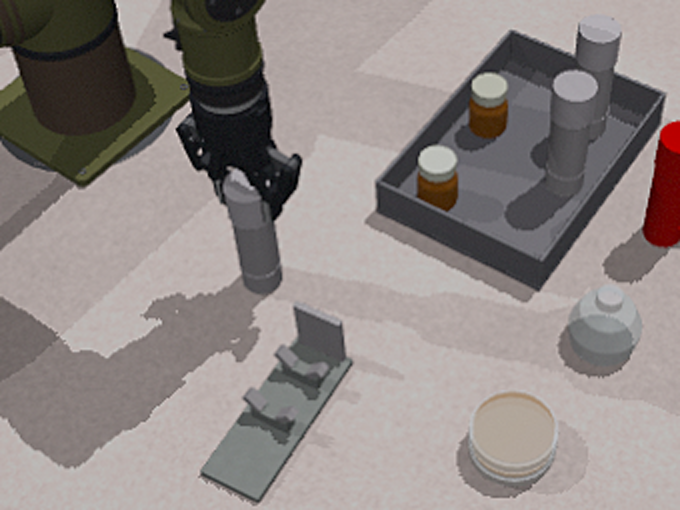

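It's held upright just above the bench, foot at about (260,280) in the crop. Next I'll tip it about its foot edge with a light grip.

```bash
python3 -m jog '[0,0,0.2,0,1, 0,0,0.35,0,1, 0,0,0.35,0,1, -0.6,0,0.3,0,1, -1.2,0,0.23,0,1, -1.8,0,0.21,0,1, -2.4,0,0.2,0,1, -3,0,0.2,0,1, -3.6,0,0.23,0,1, -4.2,0,0.3,0,1, -4.8,0,0.42,0,1, -5.4,0,0.53,0,1, -6,0,0.68,0,1, -6.6,0,0.87,0,1, -7.2,0,1.07,0,1, -7.7,0,1.3,0,1, -8.3,0,1.55,0,1, -9.3,0,2.1,0,1, -9.3,0,2.1,0,1]' 20
python3 -c "
from h import *
o=ctrl.get_obs();print(o['joints'],o['moment']);c=cam('scene');crop(c,110,100,340,255,2,'s2.png')"
```

```text
clock: 16.42
eef_pos: [384.1, -172.6, 120.9]
tcp_rot: [-3.142, 0.001, 1.719]
ft_force: [-0.3, -0.1, 1.4]
opening: 48.9
finger_force: 46.4
[-4.21798601e-01  1.92874025e-01 -6.07453118e-01  7.70047032e-01
 -7.16891256e-04  1.00120552e+00] [ 0.19127024  0.02858729 -0.06037935]
```

View pics/s2.png

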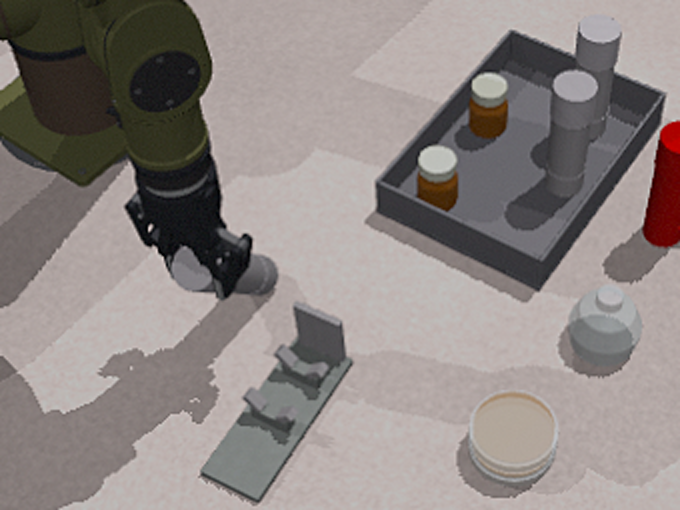

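Tilting works: foot at about (263,272), cap at about (190,270). I'll continue to about 70°, clamp firmly and lift.

```bash
python3 -m jog '[-0.5,0,0.3,0,1, -1,0,0.65,0,1, -1.5,0,1,0,1, -2,0,1.4,0,1, -2.5,0,1.8,0,1, -2.9,0,2.2,0,1, -3.3,0,2.65,0,1, -3.7,0,3.1,0,1, -4.1,0,3.6,0,1, -4.4,0,4.05,0,1, -4.8,0,4.6,0,1, -5.1,0,5.1,0,1, -5.1,0,5.1,0,1]' 20
python3 -m jog '[0,0,0,0,1, 0,0,0,0,1, 0,0,0,0,1, 0,0,-1,0,1, 0,0,-3,0,1, 0,0,-6,0,1, 0,0,-8,0,1, 0,0,-8,0,1, 0,0,-8,0,1]' 110
python3 -c "
from h import *
o=ctrl.get_obs();print(o['joints'],o['moment']);c=cam('scene');crop(c,110,100,340,255,2,'s3.png')
P=o['eef_pos']-[0,0,3];a=np.array([np.cos(1.72),np.sin(1.72),0])
for ph in (0,20,40,50,60,70,80):
    f=np.radians(ph);d=a*np.sin(f)-np.array([0,0,np.cos(f)])
    q=proj(c,[P+137*d,P-23*d]);print(ph,np.round((q-[110,100])*2).tolist())
"
```

```text
clock: 18.1
eef_pos: [391.4, -222.5, 70.0]
tcp_rot: [-3.141, 0.0, 1.719]
ft_force: [-0.7, -2.5, 2.2]
opening: 49.0
finger_force: 41.9
clock: 19.23
eef_pos: [390.4, -221.6, 149.4]
tcp_rot: [-3.14, -0.001, 1.72]
ft_force: [-1.3, -0.8, -5.3]
opening: 48.3
finger_force: 114.9
[-5.15969061e-01  2.07751601e-01 -4.99076858e-01  8.65889013e-01
 -4.63373845e-04  9.05761036e-01] [-0.32324584 -0.06006517  0.01038611]
0 [[187.0, 370.0], [160.0, 278.0]]
20 [[210.0, 333.0], [155.0, 285.0]]
40 [[228.0, 293.0], [152.0, 292.0]]
50 [[234.0, 272.0], [151.0, 296.0]]
60 [[239.0, 252.0], [150.0, 300.0]]
70 [[242.0, 233.0], [150.0, 303.0]]
80 [[242.0, 215.0], [150.0, 307.0]]
```

View pics/s3.png

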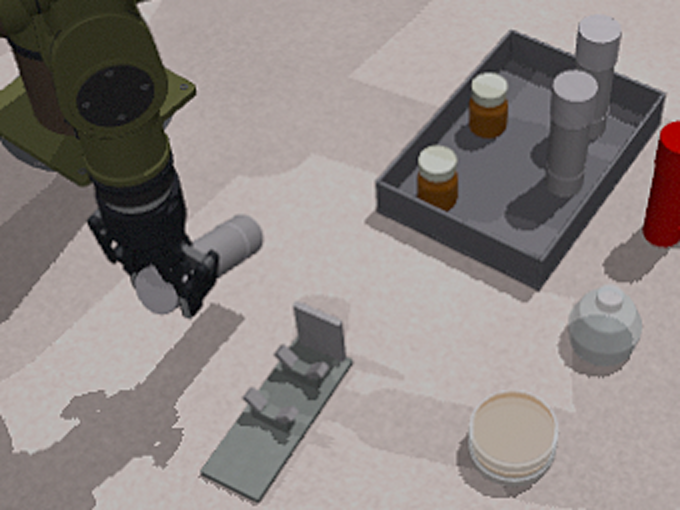

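Tilt held at about 68°: foot centre at about (247,235), cap at (157,290). I'll cross-check the cradle pose in this view before carrying over, using base corners (202,475), (258,500) and (352,365), and plate top (296,303)–(344,325).

Run:
```python
from h import *
s=cam("scene");Q=lambda u,v:((u+.5)/2-.5+110,(v+.5)/2-.5+100)
k=[ray(s,Q(*p),10) for p in[(202,475),(258,500),(352,365)]]
print(np.round(k,1),"centre",(k[0]+k[2])/2)
d=k[2]-k[1];print("yaw",np.arctan2(d[1],d[0]),np.linalg.norm(d),np.linalg.norm(k[1]-k[0]))
print("plate top",np.round([ray(s,Q(*p),78) for p in[(296,303),(344,325)]],1))
print(delta(511.3,-264.3,170,1.7195))
```

```text
[[ 489.  -305.7   10. ]
 [ 552.8 -293.5   10. ]
 [ 528.5 -112.9   10. ]] centre [ 508.79046562 -209.32774435   10.        ]
yaw 1.704630492793179 182.19447102081415 64.96391158752523
plate top [[ 464.9 -120.    78. ]
 [ 522.7 -112.6   78. ]]
[-6.034 11.333 -2.091  0.   ]
```

The two views differ by about 5 mm laterally. I'll hover over the cradle and compare can and cradle directly in both views, in one composite.

```bash
python3 -m jog '[0,0,-1,0,1, 0,0,-2.1,0,1, 0,0,-2.1,0,1, -1,2,-2.1,0,1, -3,5,-2.1,0,1, -5,8,-2.1,0,1, -6,11.5,-2.1,0,1, -6,11.5,-2.1,0,1, -6,11.5,-2.1,0,1]' 110
python3 - <<'E'
from h import *
o=ctrl.get_obs();P=o["eef_pos"];print(P)
out=[]
for n,(x,y,w,h) in(("top",(350,215,130,125)),("scene",(185,215,130,150))):
    c=cam(n);f=4;im=cv2.resize(c["color"][y:y+h,x:x+w,::-1],None,fx=f*120/h,fy=f*120/h,interpolation=cv2.INTER_CUBIC)
    g=f*120/h
    C=np.array([502.4,-205,0]);a=np.array([np.cos(1.7195),np.sin(1.7195),0]);b=np.array([-a[1],a[0],0])
    for rect,z in(([(-95,-35),(95,-35),(95,35),(-95,35)],10),([(85,-28),(85,28)],78)):
        q=proj(c,[C+a*u+b*v+[0,0,z] for u,v in rect]);q=((q-[x,y]+.5)*g).astype(np.int32)
        cv2.polylines(im,[q],True,(0,255,255),1)
    out.append(im)
cv2.imwrite("pics/h1.png",np.hstack(out));print(np.hstack(out).shape)
E
```

```text
clock: 20.45
eef_pos: [513.2, -263.9, 170.7]
tcp_rot: [-3.14, -0.001, 1.72]
ft_force: [-0.2, 0.0, -5.4]
opening: 48.3
finger_force: 115.0
[ 513.19092597 -263.90442996  170.66691278]
(480, 915, 3)
```

View pics/h1.png

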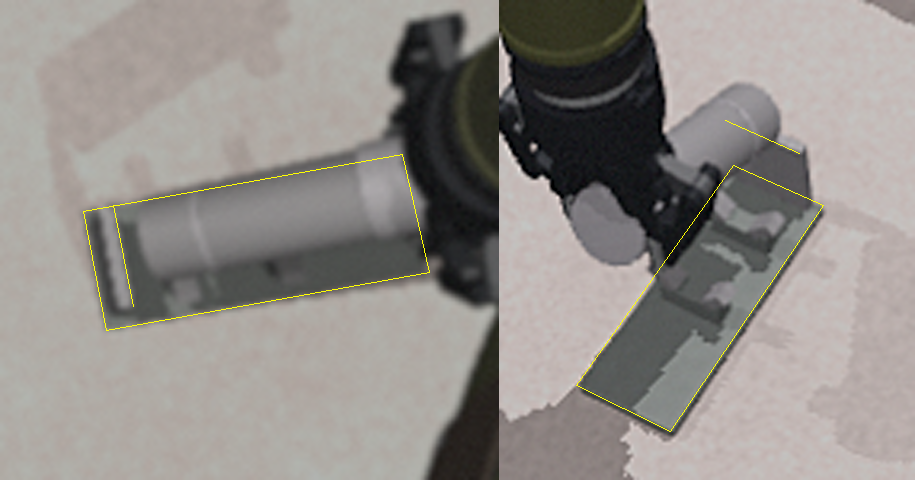

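The model outline fits both views well: base edges coincide and the plate strip lies just outside the inner-face line. The can is parallel to the cradle. I'll correct 2 mm laterally and lower to near contact.

```bash
python3 -m jog '[0,-0.2,0,0,1, 0,-0.2,2,0,1, 0,-0.2,4,0,1, 0,-0.2,5.5,0,1, 0,-0.2,6.3,0,1, 0,-0.2,6.3,0,1]' 110
python3 -m jog '[0,0,0.2,0,1, 0,0,0.4,0,1, 0,0,0.4,0,1]' 110
python3 -m jog '[0,0,0.2,0,1, 0,0,0.4,0,1, 0,0,0.4,0,1]' 110
```

```text
clock: 21.3
eef_pos: [511.6, -264.4, 108.0]
tcp_rot: [-3.141, -0.001, 1.72]
ft_force: [0.2, -0.6, -5.1]
opening: 48.0
finger_force: 115.3
clock: 21.68
eef_pos: [512.1, -264.6, 104.5]
tcp_rot: [3.141, 0.0, 1.72]
ft_force: [-0.1, -0.4, -5.9]
opening: 47.8
finger_force: 115.3
clock: 22.05
eef_pos: [512.0, -264.7, 100.6]
tcp_rot: [3.141, 0.0, 1.72]
ft_force: [-1.6, -0.8, -1.0]
opening: 47.8
finger_force: 114.6
```

```bash
python3 -m jog '[0,0,0,0,1, 0,0,0,0,1, 0,0,0.2,0,1, 0,0,0.5,0,1, 0,0,0.8,0,1, 0,0,1.1,0,1, 0,0,1.4,0,1, 0,0,1.7,0,1, 0,0,2,0,1, 0,0,2.3,0,1, 0,0,2.6,0,1, 0,0,2.9,0,1, 0,0,3.2,0,1, 0,0,3.4,0,1, 0,0,3.6,0,1, 0,0,3.6,0,1]' 20
python3 -m jog '[0,0,0.2,0,1, 0,0,0.4,0,1, 0,0,0.4,0,1]' 20
python3 - <<'E'
from h import *
o=ctrl.get_obs();P=o["eef_pos"];print(P,o["moment"])
out=[]
for n,(x,y,w,h) in(("top",(350,215,130,125)),("scene",(185,215,130,150))):
    c=cam(n);g=480/h;im=cv2.resize(c["color"][y:y+h,x:x+w,::-1],None,fx=g,fy=g,interpolation=cv2.INTER_CUBIC)
    out.append(im)
cv2.imwrite("pics/h2.png",np.hstack(out))
E
```

```text
clock: 24.05
eef_pos: [512.2, -264.6, 64.4]
tcp_rot: [3.141, 0.0, 1.72]
ft_force: [-0.3, -2.6, 1.7]
opening: 48.1
finger_force: 110.3
clock: 24.42
eef_pos: [512.8, -265.2, 60.9]
tcp_rot: [3.14, 0.001, 1.719]
ft_force: [-0.2, -2.9, 3.7]
opening: 47.7
finger_force: 110.0
[ 512.77797941 -265.22082691   60.93841357] [-0.07141198  0.08947206  0.01037522]
```

View pics/h2.png

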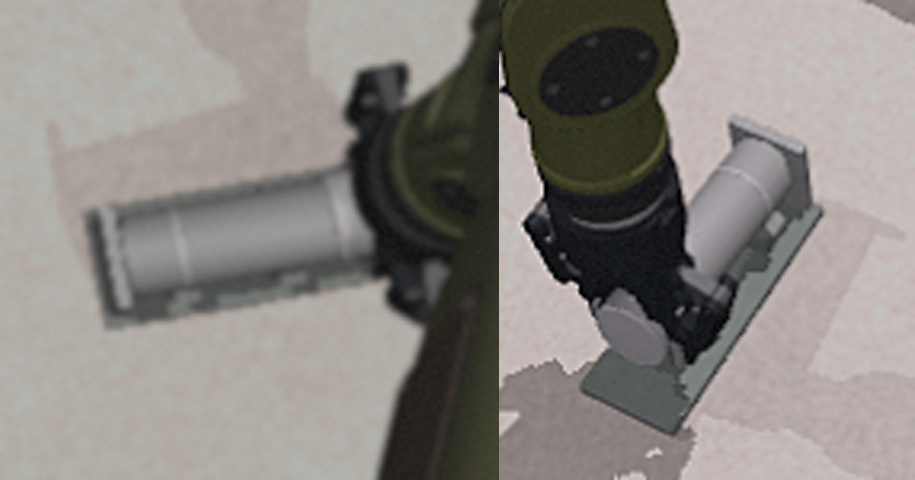

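The can lies nearly level in the saddles with its foot close to the plate. I'll lower the last few mm until the second saddle takes the load, then push home.

```bash
python3 -m jog '[0,0,0.1,0,1, 0,0,0.2,0,1, 0,0,0.2,0,1]' 20; python3 -m jog '[0,0,0.1,0,1, 0,0,0.1,0,1]' 20;  python3 -m jog '[0.2,0,0,0,1, 0.2,0,0,0,1]' 20; python3 -m jog '[0.2,0,0,0,1, 0.4,0,0,0,1, 0.4,0,0,0,1]' 20
```

```text
clock: 24.9
eef_pos: [512.2, -265.6, 58.5]
tcp_rot: [-3.142, 0.002, 1.72]
ft_force: [-0.3, -5.6, 4.1]
opening: 47.8
finger_force: 109.6
clock: 25.15
eef_pos: [512.2, -265.8, 57.7]
tcp_rot: [3.142, 0.003, 1.72]
ft_force: [0.4, -5.9, 6.0]
opening: 48.3
finger_force: 109.5
clock: 25.4
eef_pos: [512.0, -264.2, 57.9]
tcp_rot: [3.142, 0.004, 1.72]
ft_force: [-0.7, -6.7, 4.9]
opening: 47.9
finger_force: 109.6
clock: 25.78
eef_pos: [512.1, -264.0, 58.4]
tcp_rot: [-3.141, 0.012, 1.719]
ft_force: [-1.4, -16.8, 3.4]
opening: 48.3
finger_force: 109.6
```

```bash
python3 -m jog '[-0.3,0,0,0,1, -0.3,0,0,0,0.7, -0.3,0,0,0,0, -0.3,0,0,0,-1, -0.3,0,0,0,-1, -0.3,0,0,0,-1, -0.3,0,-2,0,-1, -0.3,0,-7,0,-1, -0.3,0,-12,0,-1, -0.3,0,-17,0,-1, -12,-6,-17,0,-1, -12,-12,-17,0,-1, -12,-16,-17,0,-1, -12,-16,-17,0,-1, -12,-16,-17,0,-1]' 20
python3 - <<'E'
from h import *
out=[]
C=np.array([502.4,-205,0]);a=np.array([np.cos(1.7195),np.sin(1.7195),0]);b=np.array([-a[1],a[0],0])
for n,(x,y,w,h) in(("top",(360,235,115,100)),("scene",(195,235,100,120))):
    c=cam(n);cv2.imwrite(f"pics/{n}_end.png",c["color"][:,:,::-1]);g=480/h;im=cv2.resize(c["color"][y:y+h,x:x+w,::-1],None,fx=g,fy=g,interpolation=cv2.INTER_CUBIC)
    for u in(85,-30,-75): # foot top, cap lower edge, cap end (top generatrix)
        r=23 if u==85 else 25
        pts=[C+a*u+b*r*np.cos(t)+np.array([0,0,55+r*np.sin(t)]) for t in np.linspace(0,np.pi,15)]
        q=((proj(c,pts)-[x,y]+.5)*g).astype(np.int32);cv2.polylines(im,[q],False,(0,255,255),1)
    out.append(im)
o=np.hstack(out);s=min(1,800/o.shape[1]);cv2.imwrite("pics/h3.png",cv2.resize(o,None,fx=s,fy=s,interpolation=cv2.INTER_AREA));print(o.shape)
E
```

```text
clock: 27.65
eef_pos: [369.7, -401.2, 227.2]
tcp_rot: [3.141, -0.001, 1.718]
ft_force: [-0.2, -0.1, 0.4]
opening: 85.2
finger_force: 0.0
(480, 952, 3)
```

View pics/h3.png

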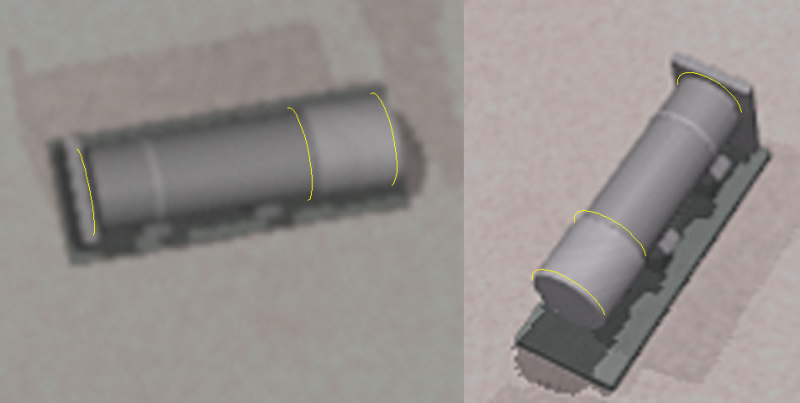

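The can lies flat in both saddles, with its outline within about 2 mm of the expected home pose. A soft push on the cap end with closed fingers will make sure it's home.

```bash
python3 -c "
from h import *
print(delta(519.4,-318.7,68,1.7195))"
```

```text
[5.8980e+00 1.5838e+01 1.5928e+01 1.0000e-03]
```

```bash
python3 -m jog '[0,0,0,0,1, 0,5,0,0,1, 2,10,0,0,1, 5.9,15.8,0,0,1, 5.9,15.8,0,0,1, 5.9,15.8,5,0,1, 5.9,15.8,10,0,1, 5.9,15.8,14,0,1, 5.9,15.8,15.9,0,1, 5.9,15.8,15.9,0,1, 5.9,15.8,15.9,0,1]' 20
python3 -m jog '[0.5,0,0,0,1, 1,0,0,0,1, 1.5,0,0,0,1, 1.8,0,0,0,1, 2,0,0,0,1, 2.2,0,0,0,1, 2.2,0,0,0,1]'
python3 -m jog '[0.2,0,0,0,1, 0.2,0,0,0,1]'; python3 -m jog '[0.2,0,0,0,1, 0.2,0,0,0,1]'; python3 -m jog '[0.2,0,0,0,1, 0.2,0,0,0,1]'
```

```text
clock: 29.12
eef_pos: [518.9, -319.6, 69.3]
tcp_rot: [3.141, 0.001, 1.72]
ft_force: [0.2, -0.9, -0.0]
opening: 0.1
finger_force: 0.0
clock: 30.0
eef_pos: [514.9, -297.4, 68.3]
tcp_rot: [-3.141, -0.0, 1.72]
ft_force: [-1.1, 0.5, 0.1]
opening: -0.1
finger_force: 0.0
clock: 30.25
eef_pos: [514.7, -295.6, 68.3]
tcp_rot: [3.142, 0.0, 1.72]
ft_force: [-0.4, -0.1, 0.4]
opening: 0.2
finger_force: 0.1
clock: 30.5
eef_pos: [514.9, -294.8, 68.7]
tcp_rot: [3.141, 0.003, 1.719]
ft_force: [-0.1, -4.6, 0.2]
opening: 0.0
finger_force: 2.4
clock: 30.75
eef_pos: [514.4, -292.2, 68.6]
tcp_rot: [3.141, 0.001, 1.72]
ft_force: [1.0, -5.6, 1.0]
opening: -0.1
finger_force: 2.5
```

The can is sliding at about 5 N, so it wasn't quite home. I'll continue until the force rises sharply.

```bash
for i in 1 ; do :; done; python3 -m jog '[0.2,0,0,0,1, 0.2,0,0,0,1]'; python3 -m jog '[0.2,0,0,0,1, 0.2,0,0,0,1]'; python3 -m jog '[0.1,0,0,0,1, 0.1,0,0,0,1]'
```

```text
clock: 31.0
eef_pos: [514.4, -292.0, 68.7]
tcp_rot: [3.141, 0.005, 1.719]
ft_force: [0.6, -9.1, -1.0]
opening: -0.2
finger_force: 4.7
clock: 31.25
eef_pos: [514.7, -291.9, 69.1]
tcp_rot: [3.141, 0.009, 1.718]
ft_force: [1.3, -15.0, -1.7]
opening: -0.0
finger_force: 6.8
clock: 31.5
eef_pos: [514.9, -291.9, 69.4]
tcp_rot: [3.141, 0.011, 1.718]
ft_force: [0.3, -15.1, -1.8]
opening: 0.1
finger_force: 7.8
```

It stops hard at 15 N with no further motion, so it is home. I'll back off, rise clear and check the outcome.

```bash
python3 -m jog '[-1,0,0,0,1, -3,0,0,0,1, -4,0,0,0,1, -4,0,-4,0,1, -4,0,-9,0,1, -4,0,-14,0,1, -4,0,-16,0,1, -8,-5,-16,0,1, -12,-10,-16,0,1, -12,-16,-16,0,1, -12,-16,-16,0,1, -12,-16,-16,0,1]' 20
python3 - <<'E'
from h import *
c=cam("scene");t=cam("top")
a=cv2.imread("pics/top0.png");b=t["color"][:,:,::-1]
# montage: left crate/dishes/burner scene, right cradle scene
im1=cv2.resize(c["color"][90:380,185:505,::-1],None,fx=1.65,fy=1.65,interpolation=cv2.INTER_CUBIC)[:478]
im2=cv2.resize(b[235:325,360:415],None,fx=478/90,fy=478/90,interpolation=cv2.INTER_CUBIC)
o=np.hstack([im1,im2]);o=o[:,:800];cv2.imwrite("pics/end.png",o);print(o.shape)
E
```

```text
clock: 33.0
eef_pos: [373.0, -429.3, 228.4]
tcp_rot: [3.141, -0.0, 1.719]
ft_force: [0.2, -0.1, -0.2]
opening: -0.2
finger_force: 0.0
(478, 800, 3)
```

View pics/end.png

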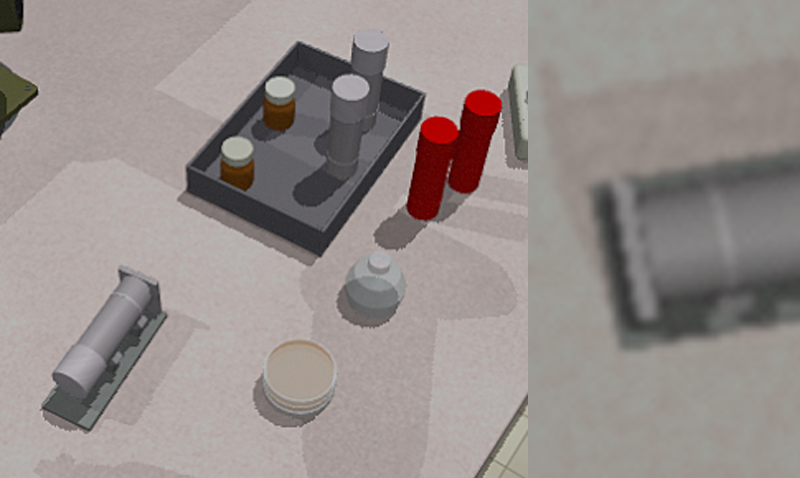

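The loaded can is in the cradle with its foot against the plate (130,285). Two cans and both jars are standing in the crate, and the burner, dishes and red cans are undisturbed.

```bash
python3 -c "
from bench import ctrl
print(ctrl.sign_off())"
```

```text
the job is handed in; nothing more can be done
None
```

The loaded canister, from the lowest-y slot at about (535, 142), lies in the cradle with its foot pushed home against the end plate; the job was handed in at about 33 s, with the empty canisters and jars standing in the crate and the dishes and burner untouched.

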